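Touch down the three friction rests of a welding jig

ROBOT

A 7-joint arm with a two-finger parallel gripper is mounted at the origin on the work surface. World frame = base frame: x ahead of the robot, y to its left, z up, the work surface at z = 0. Lengths are in m, angles in rad, forces in N, time in s.
With the tool pointing down it reaches from about 0.425 to 0.925 m from the base axis. Payload 6.8 kg.
Tool frame: the origin (TCP) lies at the very end of the fingers, on their centre line; the grasp point (between the pads) lies 19 mm behind it (hold_point_z is the distance from the TCP to the grasp point, in m); z points along the fingers, y is the direction in which the jaws open and shut (so a half turn about z gives the same grasp; the last joint's range is limited). The gripper opens to 85 mm and grips with 20 to 120 N. Pads are 22 mm wide; open, the fingers measure 114 mm over their backs; the gripper's body (76 mm by 85 mm) begins 54 mm behind the grasp point. The pads swing forward as they close: fully open they stand 13 mm farther back than shut.
Start: joints at [1.049, 0.477, 0.022, 1.555, -0.011, 1.109, -0.083], TCP at [0.271, -0.618, 0.231] pointing down, gripper open.
Joint ranges: [-2.96, 2.96], [-0.34, 2.1], [-1.41, 1.46], [0.24, 2.44], [-1.37, 4.51], [0.17, 1.92], [-2.96, 2.96]. Speed limits (rad/s): [2.39, 2.39, 3.14, 3.14, 3.14, 3.14, 3.14].

INTERFACE

Orientations are given as a unit quaternion [w, x, y, z].
In Python, from station import get_obs, read_camera, calibration, hand_in, regions_of, hold_point_z gives the robot as it stands.
- The arm moves only by the tool send_rows, never from a script. Its argument "motion" is text: rows parted by semicolons, each of 7 numbers parted by spaces: the shift along the world's x, y, z in cm, then the turn, a rotation vector about the world's x, y, z in degrees, then the closure, from 0 (fully open) to 1 (shut). In form: dx dy dz rx ry rz fingers; .... A call has 1 to 20 rows; each row shifts and turns the pose as measured when the row begins; what a row does not reach is not made up. A row lasts 1/12 s, in which the tool goes at most 41.7 mm and 7.16 degrees, less where a joint would pass 70% of its speed; a pose out of reach is approached as far as the arm can. A call is refused whole if a number of a shift passes 4.17 or a number of a turn 7.16, either way. A call with a gripper value outside its range is refused whole. The fingers move at their own pace and stop on an object; "newtons" is the grip in N (left out, the last holds). Time passes only in rows, so rows that do not move let the fingers close. It gives the time, the measured TCP pose, the force and the opening at its end, in the units of the state.
- get_obs(): the state, without advancing time (a new reading comes with each control period).
- read_camera(name): name is "side" or "top" or "wrist"; returns the picture (420x560x3 uint8, red, green, blue); there is no depth.
- calibration(name): a dict with "mtx" (3x3 intrinsics, pixels), "k1" (the pictures are not rectified: a ray, as slopes to the right and down, at radius r is drawn at 1 + k1 r^2 times it, then the intrinsics apply), "R" (3x3) and "t" (3): a world point X has camera coordinates R X + t; the wrist camera has in their place "hand_eye" (4x4, takes a point from camera to tool coordinates, whose origin is the TCP and whose axes are the flange's). Camera axes: x right, y down, z forward; pixel columns grow to the right and rows downward; lengths in m; the calibration is good to about 2 mm. A picture is of the moment at which its call begins: read the wrist's pose just before it. calibration takes no time and is no camera call.
- hand_in(): hands the job in, once; it reports no verdict.
Trained networks look in the newest picture that a camera, given by its name, has taken for a name from the list of things; names that differ only in an ending like _2 or _b are one class to them, and where a whole thing is asked for, a point or a joint stands for the part that bears it (a point fixed in the world has none). Each returns a list of dicts, best first, with "conf" (0 to 1); they miss things now and then, are a little off and sometimes report something else, mostly with a low value. They report only what shows in the picture. A call takes as long as a camera call. They do not tell look-alikes from the thing itself.
- regions_of(thing, camera): "region" (420x560 bool, what is visible of it) and "point" ([column, row] in pixels, amid what is visible of it).
The state is a dict: "t": time; "q": joint angles; "joint_vel": joint speeds; "joint_torque": joint torques, N m; "eef_pos": TCP position; "tool_rot": TCP orientation; "contact_force": force on the tool from outside, world axes, zero at the start; "torque": the same for the moment, N m; "gripper_width": opening from 0.0 (shut) to 1.0 (fully open).
Only numpy, scipy, OpenCV 4.12 (cv2) and the standard library are available. Lean on these libraries where they do the work, as an engineer would, in place of code of your own. Each camera call takes 0.05 s, during which the arm holds its last target.

TASK

Before a frame is laid on the welding jig, set its three friction rests, main support first: with the fingertips touch the bar-shaped head down to about half its 16 mm stroke, then the square head, then the round head. Press lightly, never to the bottom, since a head does not come back up; do not grasp, lift, tip or shift the rests, and leave the other things on the bench alone.

Things in the scene. Friction and masses are not known exactly. Their poses are not given: they have to be found in the camera images.
- bar_rest: The bar-headed rest: a loose bright-metal round foot 84 mm across and 22 mm high, a sleeve 32 mm across (37 mm at its rim) up to 70 mm, and on a sliding stem a flat dark steel head 14 mm thick whose outline seen from above is a narrow flat bar, 76 mm long (along the rest's x) by 22 mm wide. Stands free on the bench (about 0.9 kg); origin: centre of the foot's underside, z up.
- bar_head (a joint): How far the bar head has been pushed down, in m: 0 = fully up, 0.016 = bottomed on the sleeve. It starts between 0 and 0.002. Held by friction alone: about 6 N moves it down, it does not spring back, and it stays where it is left.
- bar_top (a point): Centre of the top face of the bar head, right over the stem; 100 mm above the bench when the head is fully up, 92 mm at half stroke, 84 mm when bottomed.
- square_rest: The square-headed rest: a loose bright-metal round foot 84 mm across and 22 mm high, a sleeve 32 mm across (37 mm at its rim) up to 70 mm, and on a sliding stem a flat dark steel head 14 mm thick whose outline seen from above is a flat square, 48 by 48 mm. Stands free on the bench (about 0.9 kg); origin: centre of the foot's underside, z up.
- square_head (a joint): How far the square head has been pushed down, in m: 0 = fully up, 0.016 = bottomed on the sleeve. It starts between 0 and 0.002. Held by friction alone: about 6 N moves it down, it does not spring back, and it stays where it is left.
- square_top (a point): Centre of the top face of the square head, right over the stem; 100 mm above the bench when the head is fully up, 92 mm at half stroke, 84 mm when bottomed.
- round_rest: The round-headed rest: a loose bright-metal round foot 84 mm across and 22 mm high, a sleeve 32 mm across (37 mm at its rim) up to 70 mm, and on a sliding stem a flat dark steel head 14 mm thick whose outline seen from above is a flat round disc, 50 mm across. Stands free on the bench (about 0.9 kg); origin: centre of the foot's underside, z up.
- round_head (a joint): How far the round head has been pushed down, in m: 0 = fully up, 0.016 = bottomed on the sleeve. It starts between 0 and 0.002. Held by friction alone: about 6 N moves it down, it does not spring back, and it stays where it is left.
- round_top (a point): Centre of the top face of the round head, right over the stem; 100 mm above the bench when the head is fully up, 92 mm at half stroke, 84 mm when bottomed.
- tube_offcut: offcut of square steel tube, 40 by 40 mm, 80 mm high, standing on end; a bystander, loose on the bench; origin on its underside.
- angle_bracket: small steel angle, 60 by 50 mm on plan, upright leg 60 mm high; a bystander, loose on the bench; origin on its underside.
- pipe_collar: steel pipe collar, 48 mm across, 22 mm high; a bystander, loose on the bench; origin on its underside.
- clamp: steel bar clamp lying flat, 220 mm long, 22 mm high; a bystander, loose on the bench; origin on its underside.
There are look-alikes about, which are no part of the job. What is shaped like the square_rest but red is not meant.

How it is judged:
By the outcome, as a careful person would: the job done as asked, in the order asked, and still so for the second after the job is handed in, with the robot touching nothing.
It also fails if it takes over 48 s, if anything falls off the work surface, if the arm or the gripper's body presses on something with over 40 N, if the wrist force passes 120 N, or if a joint passes its speed limit or range.

## Working session

There is one attempt and no reset: what is moved stays moved. The work goes in short steps, Python scripts to look and compute and a tool call to move; the robot and the scene stay as the last step left them, time stands still between calls to the robot, and variables do not carry over. Pictures are saved under pics/ and viewed, and the job is handed in when it is done.

Besides the shell and the picture viewer there is one more tool, called after "Emit:" as name(argument=value, ...) on one line, values as JSON. send_rows: Moves the arm, as the interface text tells. Its arguments: {"type":"object","properties":{"motion":{"type":"string"},"newtons":{"type":"number"}},"required":["motion"]}

```bash
mkdir -p pics; ls; cat > h.py <<'E'
import numpy as np, cv2
from station import *
def save(im,n): cv2.imwrite('pics/'+n,cv2.cvtColor(im,cv2.COLOR_RGB2BGR))
E
python3 - <<'E'
from h import *
o=get_obs(); print(o)
for c in ['side','top']:
    save(read_camera(c),c+'0.png'); k=calibration(c); print(c,k)
print(calibration('wrist'))
E
```

```text
pics
{'t': 0.0, 'q': array([ 1.04891325,  0.47779913,  0.02230963,  1.55645904, -0.01149069,
        1.10926672, -0.08308977]), 'joint_vel': array([ 0.0009883 , -0.00271993,  0.00090059, -0.00175837,  0.00149614,
        0.00077976,  0.00124123]), 'joint_torque': array([ 6.31164075e-04, -5.96456158e+01,  1.60808511e+00, -2.81197536e+01,
        1.24850386e-02,  9.50689602e-03,  7.26166263e-06]), 'eef_pos': array([ 0.27116675, -0.61749639,  0.23032257]), 'tool_rot': array([-8.67530019e-04,  9.78667345e-01,  2.05449298e-01, -2.47794638e-04]), 'contact_force': array([0.09249619, 0.40873497, 0.49382306]), 'torque': array([-0.02628698, -0.01382749, -0.02459194]), 'gripper_width': 0.9985762608908082}
side {'mtx': array([[435.08150106,   0.        , 284.76946008],
       [  0.        , 435.08150106, 201.69080117],
       [  0.        ,   0.        ,   1.        ]]), 'k1': -0.093410501130705, 'R': array([[-0.86175848, -0.50723177,  0.00939445],
       [-0.36872736,  0.61351374, -0.69831298],
       [ 0.34844291, -0.60524112, -0.7157309 ]]), 't': array([0.51935207, 0.27875213, 0.68395064])}
t
[... 240 characters left out ...]
6934],
       [-0.99871979,  0.01535454, -0.04819764],
       [ 0.04778263, -0.02633674, -0.99851049]]), 't': array([0.00104086, 0.58587666, 0.81280112])}
{'mtx': array([[311.08891241,   0.        , 283.09609102],
       [  0.        , 311.08891241, 209.45926468],
       [  0.        ,   0.        ,   1.        ]]), 'k1': -0.010400751323174336, 'hand_eye': array([[ 1.35746407e-03, -9.63039150e-01, -2.69358038e-01,
         6.86253463e-02],
       [ 9.99998898e-01,  1.14536351e-03,  9.44589118e-04,
         1.68418930e-04],
       [-6.01163434e-04, -2.69359023e-01,  9.63039644e-01,
        -1.42321028e-01],
       [ 0.00000000e+00,  0.00000000e+00,  0.00000000e+00,
         1.00000000e+00]])}
```

View pics/side0.png

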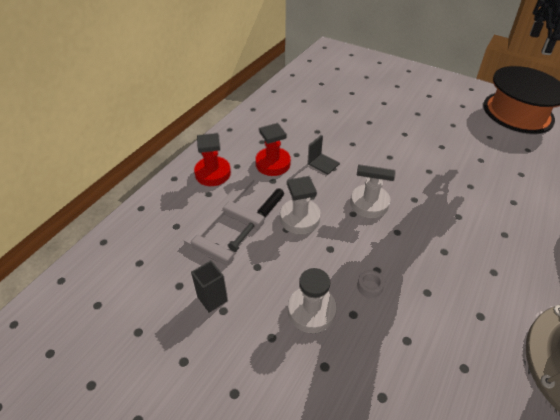

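View pics/top0.png

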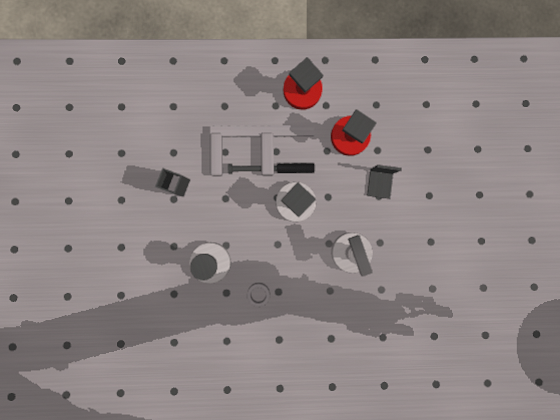

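Side view: the bar head is at (376,173), the square head with the silver foot at (302,188) and the round head at (315,282). The top view has them at (360,255), (298,200) and (203,266). What could be mistaken for the square rest: the two red-footed ones at top (306,75) and (359,125), side (208,143) and (273,132). I choose the bright-metal one at top (298,200).

```bash
cat >> h.py <<'E'
def und(c,p):
    k=calibration(c); x=(np.array(p,float)-k['mtx'][:2,2])/k['mtx'][0,0]
    u=x.copy()
    for _ in range(20): u=x/(1+k['k1']*(u@u))
    return u
def onplane(c,p,z):
    k=calibration(c); d=k['R'].T@np.r_[und(c,p),1]; C=-k['R'].T@k['t']
    return C+d*(z-C[2])/d[2]
def proj(c,X):
    k=calibration(c); Y=k['R']@np.array(X)+k['t']; s=Y[:2]/Y[2]
    return s*(1+k['k1']*(s@s))*k['mtx'][0,0]+k['mtx'][:2,2]
def tri(ps):
    A=np.zeros((3,3));b=np.zeros(3)
    for c,p in ps:
        k=calibration(c); d=k['R'].T@np.r_[und(c,p),1]; d/=np.linalg.norm(d); C=-k['R'].T@k['t']
        P=np.eye(3)-np.outer(d,d);A+=P;b+=P@C
    return np.linalg.solve(A,b)
E
python3 - <<'E'
from h import *
ims={}
for c in ['top','side']:
    im=read_camera(c); v=im.copy()
    for n in ['bar','square','round']:
        for r in regions_of(n+'_rest',c)[:4]:
            m=r['region']; g=cv2.cvtColor(im,cv2.COLOR_RGB2HSV)
            dark=(m&(im.max(2)<100)&(g[...,1]<100)).astype(np.uint8)
            nn,l,s,ce=cv2.connectedComponentsWithStats(dark)
            i=1+np.argmax(s[1:,4]) if nn>1 else 0
            mm=(l==i).astype(np.uint8)
            rect=cv2.minAreaRect(cv2.findContours(mm,0,1)[0][0])
            print(c,n,round(r['conf'],2),r['point'],'reg',m.sum(),'head',ce[i].round(1),s[i],rect)
            print('   onplane .1',onplane(c,ce[i],.1).round(4),' corners',[onplane(c,q,.1)[:2].round(3).tolist() for q in cv2.boxPoints(rect)])
    save(cv2.resize(im[40:320,120:440],None,fx=2,fy=2,interpolation=cv2.INTER_CUBIC),c+'crop.png')
E
```

```text
top bar 0.56 [351.4, 249.4] reg 1468 head [358.9 254.7] [346 235  26  41 469] ((356.2000427246094, 256.1000061035156), (39.528472900390625, 18.024982452392578), 71.56504821777344)
   onplane .1 [ 0.4836 -0.1513  0.1   ]  corners [[0.512, -0.119], [0.522, -0.152], [0.451, -0.173], [0.441, -0.141]]
top square 0.95 [302.2, 87.6] reg 1529 head [305.6  74.5] [289  58  34  34 629] ((305.50592041015625, 74.42352294921875), (25.380863189697266, 25.380863189697266), 49.398704528808594)
   onplane .1 [ 0.83   -0.0573  0.1   ]  corners [[0.833, -0.023], [0.865, -0.061], [0.827, -0.092], [0.795, -0.054]]
top square 0.82 [297.3, 199.6] reg 1197 head [297.7 199.2] [281 183  34  33 610] ((297.5000305175781, 199.50001525878906), (24.041629791259766, 25.455841064453125), 45.0)
   onplane .1 [ 0.5902 -0.0378  0.1   ]  corners [[0.589, -0.004], [0.623, -0.039], [0.59, -0.071], [0.557, -0.036]]
top square 0.58 [352.1, 133.1] reg 1394 head [358.7 126.1] [343 110  32  33 599] ((358.73077392578125, 126.15383911132812), (24.129457473754883, 24.96150779724121), 33.690067291259766)
   onplane .1 [ 0.7288 -0.1
[... 1633 characters left out ...]
e .1 [ 0.7255 -0.1526  0.1   ]  corners [[0.763, -0.153], [0.728, -0.202], [0.688, -0.153], [0.722, -0.107]]
side square 0.47 [375.3, 172.2] reg 466 head [375.4 172.4] [357 165  38  15 409] ((375.5299987792969, 172.7899932861328), (37.75950241088867, 11.596551895141602), 8.130102157592773)
   onplane .1 [ 0.4798 -0.1479  0.1   ]  corners [[0.509, -0.118], [0.52, -0.152], [0.448, -0.177], [0.439, -0.142]]
side round 0.95 [312.3, 302.0] reg 2399 head [314.2 282.7] [299 268  32  30 747] ((314.1000061035156, 282.70001220703125), (29.96331024169922, 29.96331214904785), 63.43495178222656)
   onplane .1 [0.4634 0.1467 0.1   ]  corners [[0.497, 0.152], [0.472, 0.106], [0.431, 0.142], [0.455, 0.184]]
```

View pics/topcrop.png

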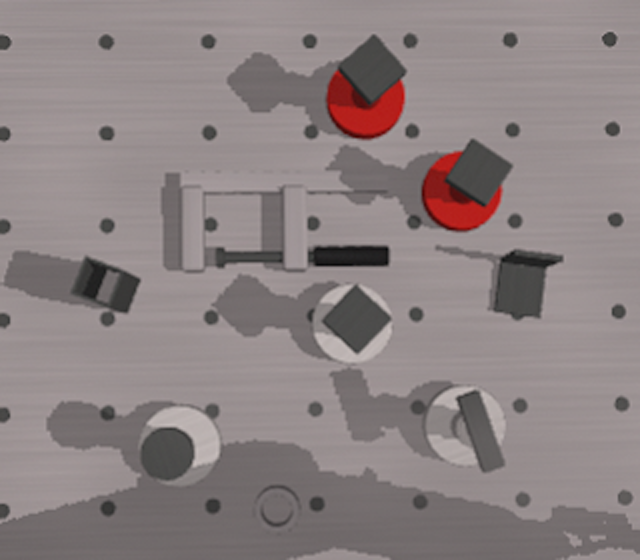

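View pics/sidecrop.png

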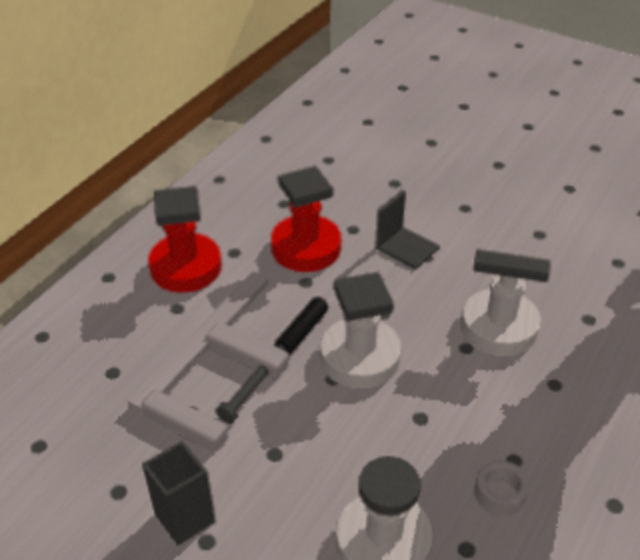

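Emit:
send_rows(motion="1.3 2.9 0 0 0 0 1;1.3 2.9 0 0 0 0 1;1.3 2.9 0 0 0 0 1;1.3 2.9 0 0 0 0 1;1.3 2.9 0 0 0 0 1;1.3 2.9 0 0 0 0 1;1.3 2.9 0 0 0 0 1;1.3 2.9 0 0 0 0 1;1.3 2.9 0 0 0 0 1;1.3 2.9 0 0 0 0 1;1.3 2.9 0 0 0 0 1;1.3 2.9 0 0 0 0 1;1.3 2.9 0 0 0 0 1;1.3 2.9 0 0 0 0 1", newtons=20)

```text
t: 1.67
eef_pos: [0.4519, -0.2016, 0.2333]
tool_rot: [0.005, 0.98, 0.197, -0.0]
contact_force: [0.1, -0.4, -0.3]
gripper_width: 0.002
```

Emit:
send_rows(motion="1.5 2.7 -1 0 0 0 1;1 1.5 -1 0 0 0 1;0 0 0 0 0 0 1;0 0 0 0 0 0 1;0 0 0 0 0 0 1")

```text
t: 2.08
eef_pos: [0.4815, -0.1493, 0.2148]
tool_rot: [0.004, 0.979, 0.204, 0.003]
contact_force: [0.0, 0.6, 0.4]
gripper_width: 0.0
```

```bash
cat >> h.py <<'E'
from scipy.spatial.transform import Rotation as Ro
def wcam():
    o=get_obs(); T=np.eye(4); q=o['tool_rot']; T[:3,:3]=Ro.from_quat([q[1],q[2],q[3],q[0]]).as_matrix(); T[:3,3]=o['eef_pos']
    return o, T@calibration('wrist')['hand_eye']
def wplane(M,p,z):
    d=M[:3,:3]@np.r_[und('wrist',p),1]; C=M[:3,3]; return C+d*(z-C[2])/d[2]
def wrep(n,tag):
    o,M=wcam(); im=read_camera('wrist'); save(im,tag+'.png')
    print('tcp',o['eef_pos'].round(4),'f',o['contact_force'].round(2),'t',o['t'])
    for r in regions_of(n+'_rest','wrist')[:3]:
        m=r['region']; dark=(m&(im.max(2)<100)&(im.max(2)-im.min(2)<40)).astype(np.uint8)
        nn,l,s,ce=cv2.connectedComponentsWithStats(dark)
        if nn<2: continue
        i=1+np.argmax(s[1:,4]); rect=cv2.minAreaRect(cv2.findContours((l==i).astype(np.uint8),0,1)[0][0])
        print(round(r['conf'],2),ce[i].round(1),s[i],'cent',wplane(M,ce[i],.099).round(4),'rectc',wplane(M,rect[0],.099).round(4),[wplane(M,q,.099)[:2].round(3).tolist() for q in cv2.boxPoints(rect)])
E
python3 - <<'E'
from h import *
wrep('bar','w1')
E
```

```text
tcp [ 0.4815 -0.1493  0.2148] f [0.01 0.64 0.37] t 2.0833
0.78 [288.4 203.9] [ 273  162   32   85 2039] cent [ 0.4855 -0.1541  0.099 ] rectc [ 0.4847 -0.1541  0.099 ] [[0.444, -0.155], [0.516, -0.133], [0.522, -0.153], [0.451, -0.177]]
```

View pics/w1.png

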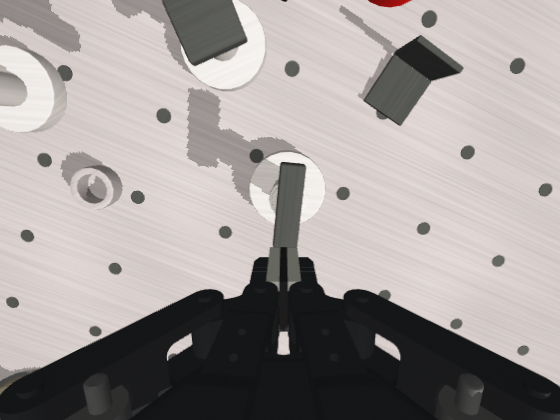

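The wrist view shows the bar head at (288,204), measuring about 75 x 22 mm, which fits the description. Its centre is about (0.483, -0.152), within 4 mm of the top-camera estimate.

Emit:
send_rows(motion="0.1 -0.2 -2 0 0 0 1;0 -0.1 -2 0 0 0 1;0 0 -2 0 0 0 1;0 0 -1.5 0 0 0 1;0 0 -1.0 0 0 0 1;0 0 -0.5 0 0 0 1;0 0 -0.3 0 0 0 1;0 0 0 0 0 0 1;0 0 0 0 0 0 1")

```text
t: 2.93
eef_pos: [0.4817, -0.1652, 0.1231]
tool_rot: [0.009, 0.981, 0.194, 0.006]
contact_force: [-0.3, -0.6, -0.8]
gripper_width: -0.0
```

```bash
python3 - <<'E'
from h import *
wrep('bar','w2')
im=read_camera('side'); print(proj('side',get_obs()['eef_pos']))
save(cv2.resize(im[100:260,270:450],None,fx=4,fy=3.7,interpolation=cv2.INTER_CUBIC),'s2.png')
E
```

```text
tcp [ 0.4817 -0.1652  0.1231] f [-0.29 -0.59 -0.84] t 2.9333
0.6 [266.8 214.5] [ 247  171   44  111 3207] cent [ 0.4964 -0.1501  0.099 ] rectc [ 0.4901 -0.1534  0.099 ] [[0.454, -0.154], [0.516, -0.133], [0.523, -0.153], [0.461, -0.176]]
[379.40553638 158.50820094]
```

View pics/w2.png

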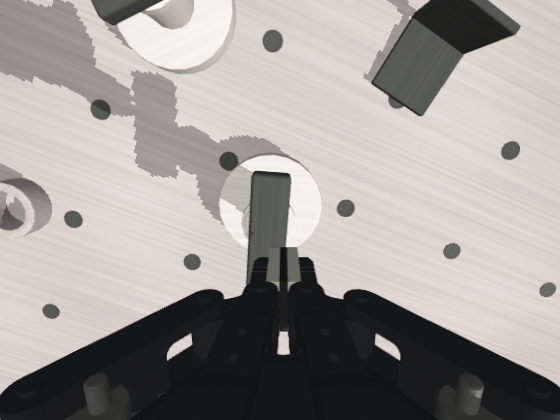

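View pics/s2.png

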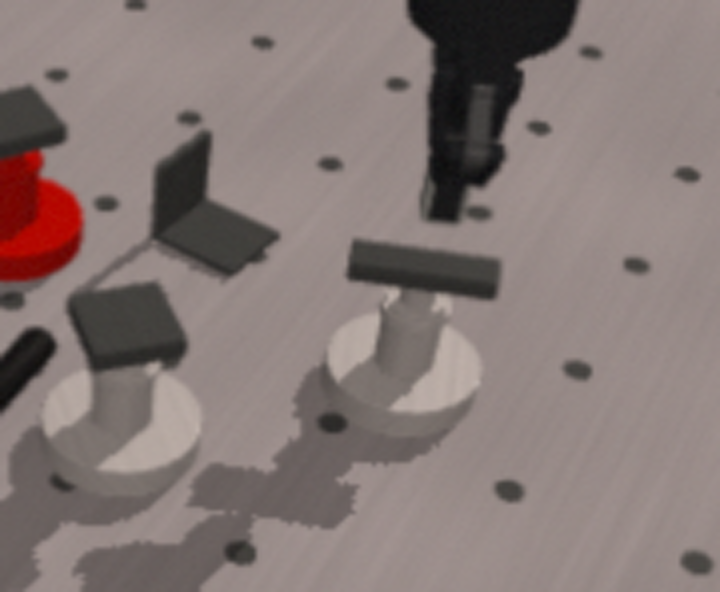

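The tool drifted about 13 mm in y on the way down, and the measured pose and the picture agree on that. I'll correct it before contact.

Emit:
send_rows(motion="0.1 0.7 0 0 0 0 1;0.03 0.5 0 0 0 0 1;0 0 0 0 0 0 1;0 0 0 0 0 0 1;0 0 0 0 0 0 1")

```text
t: 3.5
eef_pos: [0.4847, -0.1507, 0.125]
tool_rot: [0.009, 0.981, 0.195, 0.008]
contact_force: [0.3, 0.2, 0.1]
gripper_width: -0.004
```

```bash
cat >> h.py <<'E'
def go(tgt,yaw=None):
    o=get_obs(); q=o['tool_rot']; R=Ro.from_quat([q[1],q[2],q[3],q[0]])
    D=Ro.from_quat([.9787,.2054,0,0])
    print('t',round(o['t'],2),'tcp',o['eef_pos'].round(4),'F',o['contact_force'].round(2),'M',o['torque'].round(2),'vel',abs(o['joint_vel']).max().round(3))
    print('need cm',((np.array(tgt)-o['eef_pos'])*100).round(2),'turn',np.degrees((D*R.inv()).as_rotvec()).round(2))
E
python3 -c "
from h import *
go([.483,-.1525,.102])"
```

```text
t 3.5 tcp [ 0.4847 -0.1507  0.125 ] F [0.26 0.21 0.08] M [-0.01  0.07  0.01] vel 0.003
need cm [-0.17 -0.18 -2.3 ] turn [0.87 1.1  1.22]
```

Emit:
send_rows(motion="-0.1 -0.1 -0.5 0.4 0.5 0.6 1;0 0 -0.5 0.4 0.5 0.5 1;0 0 -0.4 0 0 0 1;0 0 -0.3 0 0 0 1;0 0 0 0 0 0 1;0 0 0 0 0 0 1;0 0 0 0 0 0 1")

```text
t: 4.08
eef_pos: [0.483, -0.1523, 0.1053]
tool_rot: [-0.001, 0.979, 0.205, -0.001]
contact_force: [0.5, -0.5, 0.0]
gripper_width: -0.002
```

```bash
python3 -c "
from h import *
go([.483,-.1525,.1])
wrep('bar','w3')"
```

```text
t 4.08 tcp [ 0.483  -0.1523  0.1053] F [ 0.49 -0.54  0.  ] M [-0.01 -0.02  0.04] vel 0.002
need cm [-0.   -0.02 -0.53] turn [-0.04 -0.1   0.05]
tcp [ 0.483  -0.1523  0.1053] f [ 0.49 -0.54  0.  ] t 4.0833
0.94 [292.3 218.7] [ 268  187   49   71 2576] cent [ 0.5054 -0.1479  0.099 ] rectc [ 0.5035 -0.1485  0.099 ] [[0.482, -0.144], [0.517, -0.133], [0.523, -0.153], [0.489, -0.165]]
```

View pics/w3.png

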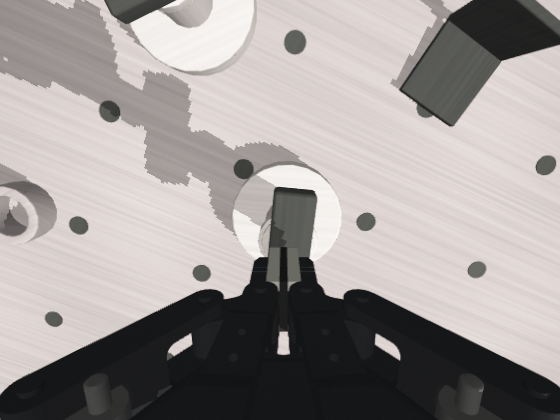

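Emit:
send_rows(motion="0 -0.1 -0.2 0 0 0 1;0 0 -0.15 0 0 0 1;0 0 -0.1 0 0 0 1;0 0 0 0 0 0 1;0 0 0 0 0 0 1")

```text
t: 4.6
eef_pos: [0.4835, -0.1534, 0.1011]
tool_rot: [-0.0, 0.979, 0.205, -0.0]
contact_force: [-0.6, -0.8, 0.1]
gripper_width: 0.003
```

```bash
python3 -c "
from h import *
go([.483,-.1535,.092])"
```

```text
t 4.6 tcp [ 0.4835 -0.1534  0.1011] F [-0.56 -0.8   0.07] M [ 0.04 -0.   -0.02] vel 0.003
need cm [-0.05 -0.01 -0.91] turn [-0.01 -0.01  0.04]
```

Emit:
send_rows(motion="0 0 -0.15 0 0 0 1;0 0 -0.1 0 0 0 1;0 0 -0.1 0 0 0 1;0 0 -0.1 0 0 0 1;0 0 0 0 0 0 1;0 0 0 0 0 0 1")

```text
t: 5.1
eef_pos: [0.4838, -0.1534, 0.0977]
tool_rot: [0.0, 0.979, 0.205, 0.0]
contact_force: [-0.6, -0.8, -0.3]
gripper_width: -0.002
```

```bash
python3 -c "
from h import *
go([.483,-.1535,.092])"
```

```text
t 5.1 tcp [ 0.4838 -0.1534  0.0977] F [-0.61 -0.78 -0.26] M [-0.01 -0.01 -0.01] vel 0.003
need cm [-0.08 -0.01 -0.57] turn [0.02 0.02 0.04]
```

Emit:
send_rows(motion="0 0 -0.1 0 0 0 1;0 0 -0.1 0 0 0 1;0 0 0 0 0 0 1")

```text
t: 5.35
eef_pos: [0.4839, -0.1534, 0.0961]
tool_rot: [0.0, 0.979, 0.205, 0.0]
contact_force: [0.2, 0.6, -1.1]
gripper_width: -0.001
```

```bash
python3 -c "
from h import *
go([.483,-.1535,.092])
im=read_camera('side'); print(proj('side',get_obs()['eef_pos']))
save(cv2.resize(im[120:220,310:440],None,fx=6,fy=6,interpolation=cv2.INTER_CUBIC),'s3.png')"
```

```text
t 5.35 tcp [ 0.4839 -0.1534  0.0961] F [ 0.17  0.59 -1.08] M [0.04 0.   0.01] vel 0.002
need cm [-0.09 -0.01 -0.41] turn [0.04 0.02 0.04]
[374.2178952  171.56728376]
```

View pics/s3.png

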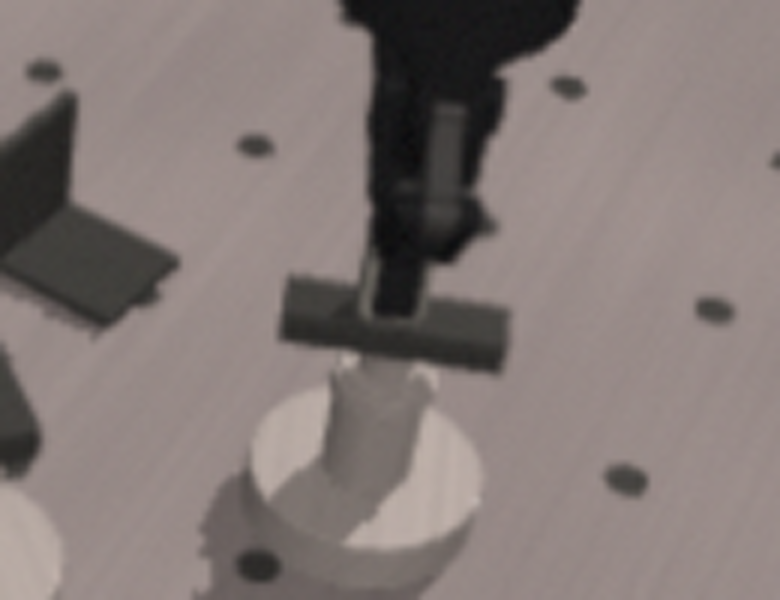

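Emit:
send_rows(motion="0 0 -0.1 0 0 0 1")

```text
t: 5.48
eef_pos: [0.484, -0.1534, 0.0954]
tool_rot: [0.0, 0.979, 0.205, 0.0]
contact_force: [-1.6, 0.2, 6.5]
gripper_width: -0.001
```

Emit:
send_rows(motion="0 0 -0.05 0 0 0 1")

```text
t: 5.57
eef_pos: [0.484, -0.1535, 0.095]
tool_rot: [0.0, 0.979, 0.205, 0.0]
contact_force: [-1.8, -0.9, 6.2]
gripper_width: -0.002
```

Emit:
send_rows(motion="0 0 0 0 0 0 1")

```text
t: 5.65
eef_pos: [0.484, -0.1534, 0.095]
tool_rot: [0.0, 0.979, 0.205, 0.0]
contact_force: [-1.0, 0.6, 1.2]
gripper_width: 0.004
```

```bash
cat >> h.py <<'E'
def dshift(a,b,box,up=8):
    # vertical shift of patch box (c0,r0,c1,r1) of a in b; subpixel by ECC translation
    c0,r0,c1,r1=box
    A=cv2.cvtColor(a,cv2.COLOR_RGB2GRAY).astype(np.float32); B=cv2.cvtColor(b,cv2.COLOR_RGB2GRAY).astype(np.float32)
    best=None
    T=A[r0:r1,c0:c1]
    res=[]
    for dy in np.arange(-1,7,.1):
        for dx in np.arange(-.8,.81,.2):
            P=cv2.getRectSubPix(B,(c1-c0,r1-r0),((c0+c1-1)/2+dx,(r0+r1-1)/2+dy))
            res.append((np.abs(P-T).mean(),dx,dy))
    return min(res)
E
python3 - <<'E'
from h import *
a=cv2.cvtColor(cv2.imread('pics/side0.png'),cv2.COLOR_BGR2RGB)
b=read_camera('side'); save(b,'side1.png')
for n,bx in [('left',(355,163,368,182)),('right',(384,165,397,184)),('footL',(350,192,362,214)),('footR',(380,192,392,214))]: print(n,dshift(a,b,bx))
for z in (.1,.098,.096,.094,.092,.084): print(z,proj('side',[.484,-.1535,z]).round(2))
save(np.hstack([cv2.resize(i[155:220,345:405],None,fx=6,fy=8,interpolation=cv2.INTER_NEAREST) for i in (a,b)]),'cmp.png')
E
```

```text
left (np.float32(4.4540057), np.float64(-0.20000000000000018), np.float64(1.6999999999999993))
right (np.float32(2.8047874), np.float64(-0.40000000000000013), np.float64(1.6999999999999993))
footL (np.float32(2.2253678), np.float64(-2.220446049250313e-16), np.float64(0.09999999999999964))
footR (np.float32(2.793949), np.float64(0.19999999999999973), np.float64(-2.220446049250313e-16))
0.1 [374.5  170.11]
0.098 [374.35 170.85]
0.096 [374.2  171.59]
0.094 [374.05 172.33]
0.092 [373.9  173.06]
0.084 [373.29 175.98]
```

View pics/cmp.png

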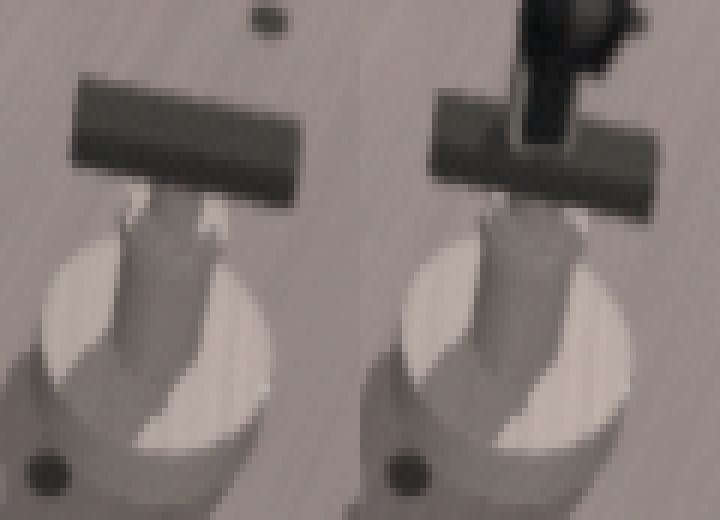

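The head has moved down 1.7 px, about 4.6 mm, and the foot has not moved. That means the head tracks the TCP height (force drops off when the arm stops), so I'll go to z = 0.092.

Emit:
send_rows(motion="-0.05 0 -0.1 0 0 0 1;0 0 -0.1 0 0 0 1;0 0 -0.1 0 0 0 1;0 0 0 0 0 0 1")

```text
t: 6.03
eef_pos: [0.484, -0.1535, 0.0927]
tool_rot: [0.001, 0.979, 0.205, 0.001]
contact_force: [-1.0, 0.8, 0.2]
gripper_width: 0.002
```

```bash
python3 -c "
from h import *
go([.484,-.1535,.092])"
```

```text
t 6.03 tcp [ 0.484  -0.1535  0.0927] F [-0.97  0.77  0.21] M [-0.    0.06  0.01] vel 0.002
need cm [ 0.   -0.   -0.07] turn [0.06 0.09 0.04]
```

Emit:
send_rows(motion="0 0 -0.08 0 0 0 1;0 0 0 0 0 0 1;0 0 1 0 0 0 1;0 0 2 0 0 0 1;0 0 3 0 0 0 1;0 0 3 0 0 0 1;0 0 3 0 0 0 1;0 0 0 0 0 0 1;0 0 0 0 0 0 1")

```text
t: 6.78
eef_pos: [0.4818, -0.1526, 0.2183]
tool_rot: [-0.0, 0.979, 0.205, -0.001]
contact_force: [-0.4, 0.3, -1.3]
gripper_width: 0.003
```

```bash
python3 - <<'E'
from h import *
go([.59,-.037,.2])
a=cv2.cvtColor(cv2.imread('pics/side0.png'),cv2.COLOR_BGR2RGB)
b=read_camera('side'); save(b,'side2.png')
for n,bx in [('head',(355,163,397,184)),('footL',(350,192,362,214)),('footR',(380,192,392,214))]: print(n,dshift(a,b,bx))
wrep('bar','w4')
wrep('square','w4')
E
```

```text
t 6.78 tcp [ 0.4818 -0.1526  0.2183] F [-0.42  0.34 -1.35] M [ 0.01  0.06 -0.  ] vel 0.053
need cm [10.82 11.56 -1.83] turn [-0.04 -0.07 -0.01]
head (np.float32(4.869278), np.float64(-0.6000000000000001), np.float64(2.6999999999999993))
footL (np.float32(1.1825869), np.float64(-2.220446049250313e-16), np.float64(-0.1000000000000002))
footR (np.float32(1.3598485), np.float64(-2.220446049250313e-16), np.float64(-2.220446049250313e-16))
tcp [ 0.4824 -0.1527  0.2185] f [-0.44  0.14  1.04] t 6.8333
0.93 [285.9 200.1] [ 272  159   30   84 1891] cent [ 0.487  -0.1537  0.099 ] rectc [ 0.4861 -0.1534  0.099 ] [[0.446, -0.154], [0.517, -0.133], [0.523, -0.152], [0.453, -0.176]]
tcp [ 0.4811 -0.1524  0.2165] f [0.45 0.54 0.14] t 6.9333
0.9 [205.1  25.5] [ 163    0   83   62 3478] cent [ 0.5841 -0.0434  0.099 ] rectc [ 0.588  -0.0423  0.099 ] [[0.587, -0.009], [0.619, -0.043], [0.589, -0.076], [0.555, -0.042]]
```

View pics/side2.png

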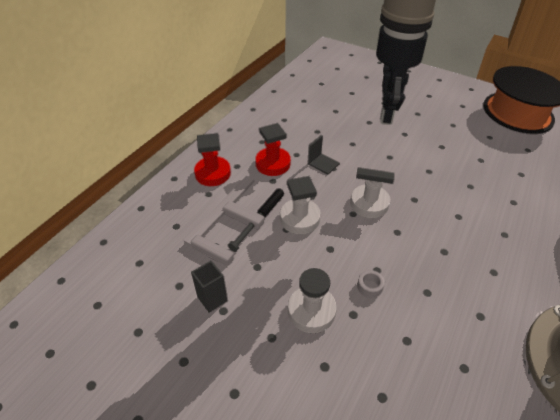

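View pics/w4.png

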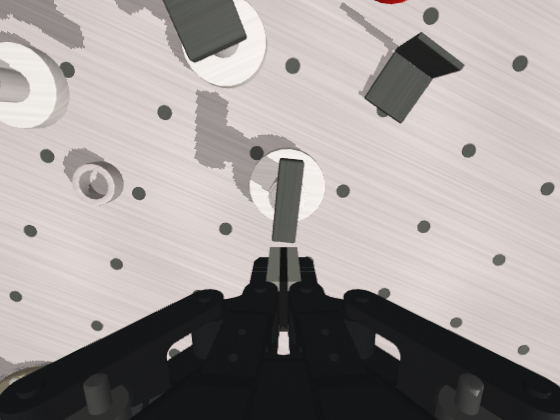

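The bar head is down 2.7 px, about 7.3 mm from a start near 0.5 mm, so it sits at roughly 8 mm. Its foot has not moved. Next is the silver-footed square head.

Emit:
send_rows(motion="2.1 2.2 0 0 0 0 1;2.1 2.2 0 0 0 0 1;2.1 2.2 0 0 0 0 1;2.1 2.2 0 0 0 0 1;1.6 1.7 0 0 0 0 1;0 0 0 0 0 0 1;0 0 0 0 0 0 1;0 0 0 0 0 0 1")

```text
t: 7.7
eef_pos: [0.5779, -0.0432, 0.2054]
tool_rot: [-0.004, 0.979, 0.204, -0.012]
contact_force: [-1.3, 0.4, 0.4]
gripper_width: -0.001
```

```bash
python3 - <<'E'
from h import *
go([.589,-.039,.13])
wrep('square','w5')
E
```

```text
t 7.7 tcp [ 0.5779 -0.0432  0.2054] F [-1.27  0.42  0.35] M [-0.04 -0.01  0.03] vel 0.016
need cm [ 1.11  0.42 -7.54] turn [-0.22 -1.41  0.22]
tcp [ 0.5779 -0.0432  0.2054] f [-1.27  0.42  0.35] t 7.7
0.78 [274.  181.9] [ 250  152   64   72 1009] cent [ 0.593  -0.0275  0.099 ] rectc [ 0.5935 -0.0377  0.099 ] [[0.592, -0.005], [0.626, -0.037], [0.595, -0.071], [0.559, -0.039]]
0.73 [506.   80.9] [ 462   38   89   92 3692] cent [ 0.7315 -0.1543  0.099 ] rectc [ 0.7308 -0.1564  0.099 ] [[0.717, -0.119], [0.764, -0.151], [0.745, -0.194], [0.695, -0.162]]
```

View pics/w5.png

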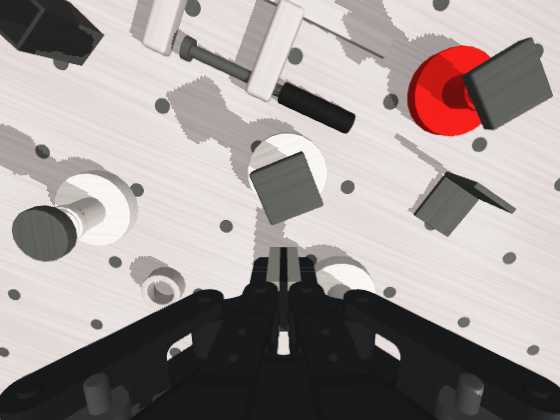

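Emit:
send_rows(motion="0.6 0.3 -1.5 0 -0.7 0.1 1;0.6 0.2 -1.5 0 -0.6 0.1 1;0 0 -1.5 0 0 0 1;0 0 -1.5 0 0 0 1;0 0 -1 0 0 0 1;0 0 -0.5 0 0 0 1;0 0 0 0 0 0 1;0 0 0 0 0 0 1;0 0 0 0 0 0 1")

```text
t: 8.55
eef_pos: [0.5865, -0.0498, 0.1296]
tool_rot: [0.001, 0.98, 0.198, -0.0]
contact_force: [0.5, 0.7, 0.6]
gripper_width: 0.0
```

```bash
python3 - <<'E'
from h import *
go([.591,-.038,.105])
E
```

```text
t 8.55 tcp [ 0.5865 -0.0498  0.1296] F [0.53 0.69 0.63] M [0.   0.06 0.02] vel 0.008
need cm [ 0.45  1.18 -2.46] turn [0.11 0.01 0.89]
```

Emit:
send_rows(motion="0.3 0.6 -0.4 0 0 0.5 1;0.1 0.6 -0.5 0 0 0.4 1;0 0 -0.4 0 0 0 1;0 0 -0.4 0 0 0 1;0 0 -0.3 0 0 0 1;0 0 0 0 0 0 1;0 0 0 0 0 0 1;0 0 0 0 0 0 1")

```text
t: 9.22
eef_pos: [0.5926, -0.0355, 0.1098]
tool_rot: [0.001, 0.978, 0.207, 0.002]
contact_force: [0.1, -1.0, 0.5]
gripper_width: 0.001
```

```bash
python3 - <<'E'
from h import *
go([.591,-.038,.092])
wrep('square','w6')
im=read_camera('side'); save(im,'side3.png'); save(cv2.resize(im[120:250,240:370],None,fx=4.5,fy=4.5,interpolation=cv2.INTER_CUBIC),'s6.png')
E
```

```text
t 9.22 tcp [ 0.5926 -0.0355  0.1098] F [ 0.12 -1.    0.47] M [0.01 0.06 0.02] vel 0.002
need cm [-0.16 -0.25 -1.78] turn [ 0.1   0.25 -0.18]
tcp [ 0.5926 -0.0355  0.1098] f [ 0.12 -1.    0.47] t 9.2167
0.82 [263.4 234.3] [ 232  202   87   76 1814] cent [ 0.5998 -0.0214  0.099 ] rectc [ 0.6039 -0.0243  0.099 ] [[0.586, -0.003], [0.631, -0.025], [0.621, -0.045], [0.574, -0.024]]
0.78 [557.6  97.2] [555  90   5  18  57] cent [ 0.7187 -0.1213  0.099 ] rectc [ 0.7181 -0.1214  0.099 ] [[0.721, -0.118], [0.722, -0.12], [0.715, -0.125], [0.715, -0.123]]
```

View pics/s6.png

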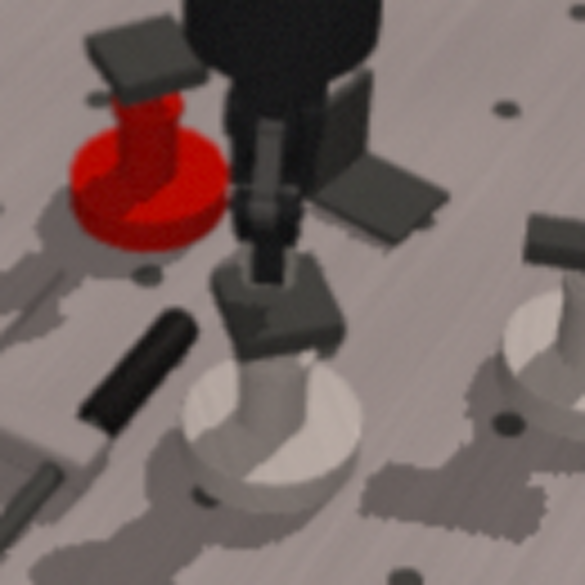

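View pics/w6.png

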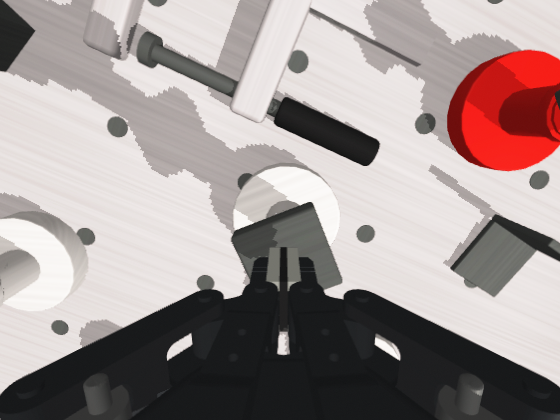

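Emit:
send_rows(motion="-0.1 -0.15 -0.3 0 0 0 1;-0.05 -0.1 -0.3 0 0 0 1;0 0 -0.2 0 0 0 1;0 0 0 0 0 0 1;0 0 0 0 0 0 1")

```text
t: 9.78
eef_pos: [0.5912, -0.039, 0.1015]
tool_rot: [0.002, 0.978, 0.206, 0.002]
contact_force: [0.5, -0.7, -1.1]
gripper_width: -0.003
```

```bash
python3 - <<'E'
from h import *
go([.591,-.038,.092])
E
```

```text
t 9.78 tcp [ 0.5912 -0.039   0.1015] F [ 0.55 -0.69 -1.07] M [-0.02  0.03 -0.02] vel 0.005
need cm [-0.02  0.1  -0.95] turn [ 0.11  0.31 -0.12]
```

Emit:
send_rows(motion="0 0.05 -0.12 0 0 0 1;0 0 -0.12 0 0 0 1;0 0 -0.12 0 0 0 1;0 0 -0.12 0 0 0 1;0 0 -0.12 0 0 0 1")

```text
t: 10.2
eef_pos: [0.5914, -0.0385, 0.0966]
tool_rot: [0.002, 0.978, 0.206, 0.003]
contact_force: [-1.7, 0.0, 6.6]
gripper_width: -0.002
```

```bash
python3 - <<'E'
from h import *
go([.591,-.038,.092])
E
```

```text
t 10.2 tcp [ 0.5914 -0.0385  0.0966] F [-1.7   0.02  6.56] M [-0.03  0.61 -0.06] vel 0.016
need cm [-0.04  0.05 -0.46] turn [ 0.14  0.32 -0.11]
```

Emit:
send_rows(motion="0 0 -0.12 0 0 0 1;0 0 -0.12 0 0 0 1;0 0 -0.12 0 0 0 1;0 0 0 0 0 0 1")

```text
t: 10.53
eef_pos: [0.5914, -0.0384, 0.0948]
tool_rot: [0.002, 0.978, 0.206, 0.003]
contact_force: [0.2, -0.4, -0.2]
gripper_width: -0.002
```

```bash
python3 - <<'E'
from h import *
go([.591,-.038,.092])
E
```

```text
t 10.53 tcp [ 0.5914 -0.0384  0.0948] F [ 0.18 -0.45 -0.16] M [0.02 0.   0.  ] vel 0.006
need cm [-0.04  0.04 -0.28] turn [ 0.19  0.34 -0.11]
```

Emit:
send_rows(motion="0 0 -0.12 0 0 0 1;0 0 -0.12 0 0 0 1;0 0 -0.12 0 0 0 1;0 0 0 0 0 0 1")

```text
t: 10.87
eef_pos: [0.5916, -0.0384, 0.0924]
tool_rot: [0.003, 0.978, 0.206, 0.003]
contact_force: [0.8, 0.3, -0.3]
gripper_width: 0.002
```

```bash
python3 - <<'E'
from h import *
go([.591,-.038,.092])
E
```

```text
t 10.87 tcp [ 0.5916 -0.0384  0.0924] F [ 0.82  0.26 -0.31] M [ 0.    0.02 -0.02] vel 0.003
need cm [-0.06  0.04 -0.04] turn [ 0.22  0.37 -0.12]
```

Emit:
send_rows(motion="0 0 -0.05 0 0 0 1;0 0 0 0 0 0 1;0 0 1 0 0 0 1;0 0 2 0 0 0 1;0 0 3 0 0 0 1;0 0 2.5 0 0 0 1;0 0 1 0 0 0 1;0 0 0 0 0 0 1;0 0 0 0 0 0 1")

```text
t: 11.62
eef_pos: [0.5901, -0.038, 0.1908]
tool_rot: [0.002, 0.978, 0.207, 0.002]
contact_force: [0.3, -0.8, -0.7]
gripper_width: -0.002
```

```bash
python3 - <<'E'
from h import *
go([.466,.142,.19])
a=cv2.cvtColor(cv2.imread('pics/side0.png'),cv2.COLOR_BGR2RGB)
b=read_camera('side'); save(b,'side4.png')
for n,bx in [('barhead',(355,163,397,184)),('sqhead',(284,173,320,202)),('sqfoot',(278,208,325,240))]: print(n,dshift(a,b,bx))
z1,z2=[proj('side',[.591,-.038,z]) for z in (.0995,.092)]; print(z2-z1)
wrep('round','w7')
E
```

```text
t 11.62 tcp [ 0.5901 -0.038   0.1908] F [ 0.32 -0.78 -0.66] M [ 0.03  0.04 -0.05] vel 0.013
need cm [-12.41  18.    -0.08] turn [ 0.17  0.23 -0.16]
barhead (np.float32(4.6772356), np.float64(-0.6000000000000001), np.float64(2.799999999999999))
sqhead (np.float32(5.3966017), np.float64(-0.20000000000000018), np.float64(2.2999999999999994))
sqfoot (np.float32(1.8457447), np.float64(-2.220446049250313e-16), np.float64(-2.220446049250313e-16))
[-0.13461666  2.79357427]
tcp [ 0.59   -0.0379  0.1905] f [-0.04 -0.15 -0.27] t 11.6667
0.98 [ 29.2 257.2] [   0  228   63   59 2432] cent [0.4724 0.1362 0.099 ] rectc [0.4731 0.1348 0.099 ] [[0.488, 0.163], [0.508, 0.117], [0.457, 0.105], [0.436, 0.154]]
0.65 [268.9 198.6] [247 172  55  73 573] cent [ 0.597  -0.0237  0.099 ] rectc [ 0.5949 -0.0366  0.099 ] [[0.594, -0.005], [0.626, -0.036], [0.596, -0.069], [0.561, -0.038]]
0.39 [312.1 125.1] [ 269  100   85   52 1874] cent [ 0.6601 -0.0307  0.099 ] rectc [ 0.66   -0.0299  0.099 ] [[0.652, 0.002], [0.668, 0.001], [0.668, -0.062], [0.651, -0.062]]
```

View pics/side4.png

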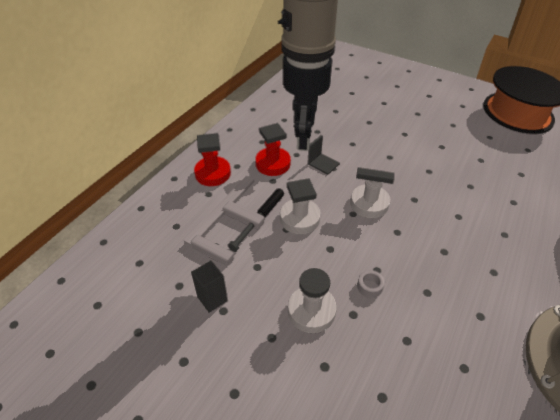

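The square head moved 2.3 px, about 6.2 mm from an unknown start of 0 to 2 mm. The last TCP height was about 92 mm, so it is close to 8 mm, and its foot has not moved. Now the round head.

Emit:
send_rows(motion="-2 2.9 0 0 0 0 1;-2 2.9 0 0 0 0 1;-2 2.9 0 0 0 0 1;-2 2.9 0 0 0 0 1;-2 2.9 0 0 0 0 1;-1.5 2.2 0 0 0 0 1;0 0 0 0 0 0 1;0 0 0 0 0 0 1;0 0 0 0 0 0 1")

```text
t: 12.52
eef_pos: [0.4618, 0.1308, 0.1774]
tool_rot: [0.002, 0.979, 0.206, -0.009]
contact_force: [-0.7, -1.2, 0.1]
gripper_width: -0.001
```

```bash
python3 - <<'E'
from h import *
go([.466,.142,.13])
wrep('round','w8')
E
```

```text
t 12.52 tcp [0.4618 0.1308 0.1774] F [-0.71 -1.22  0.06] M [-0.02  0.04 -0.05] vel 0.015
need cm [ 0.42  1.12 -4.74] turn [ 0.43 -1.01 -0.02]
tcp [0.4618 0.1308 0.1774] f [-0.71 -1.22  0.06] t 12.5167
0.75 [271.6 202.1] [ 240  169   65   67 3370] cent [0.4687 0.1425 0.099 ] rectc [0.4689 0.1425 0.099 ] [[0.445, 0.167], [0.494, 0.164], [0.492, 0.118], [0.442, 0.119]]
```

View pics/w8.png

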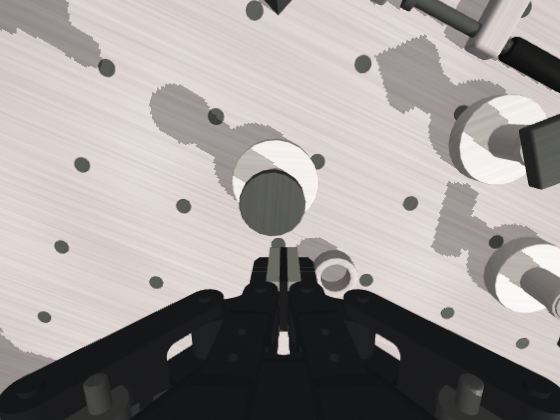

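The round disc is at (272,202), measuring about 48 mm across, centred near (0.468, 0.142). That agrees with the top camera.

Emit:
send_rows(motion="0.3 0.6 -1 0.2 -0.5 0 1;0.2 0.5 -1 0.2 -0.5 0 1;0 0 -1 0 0 0 1;0 0 -1 0 0 0 1;0 0 -0.6 0 0 0 1;0 0 -0.3 0 0 0 1;0 0 0 0 0 0 1;0 0 0 0 0 0 1;0 0 0 0 0 0 1")

```text
t: 13.37
eef_pos: [0.4715, 0.1333, 0.1241]
tool_rot: [0.001, 0.98, 0.198, -0.001]
contact_force: [0.0, 0.0, 0.4]
gripper_width: 0.002
```

```bash
python3 - <<'E'
from h import *
go([.4675,.1415,.105])
E
```

```text
t 13.37 tcp [0.4715 0.1333 0.1241] F [0.   0.01 0.42] M [-0.02  0.03 -0.05] vel 0.005
need cm [-0.4   0.82 -1.91] turn [ 0.17 -0.03  0.9 ]
```

Emit:
send_rows(motion="-0.2 0.4 -0.4 0 0 0.4 1;-0.2 0.4 -0.4 0 0 0.4 1;0 0 -0.4 0 0 0 1;0 0 -0.4 0 0 0 1;0 0 0 0 0 0 1;0 0 0 0 0 0 1;0 0 0 0 0 0 1")

```text
t: 13.95
eef_pos: [0.4676, 0.1431, 0.1076]
tool_rot: [0.001, 0.979, 0.206, 0.001]
contact_force: [-0.1, 0.1, 0.0]
gripper_width: 0.002
```

```bash
python3 - <<'E'
from h import *
go([.4675,.1415,.092])
im=read_camera('side'); print(proj('side',get_obs()['eef_pos'])); save(cv2.resize(im[210:340,250:380],None,fx=4.5,fy=4.5,interpolation=cv2.INTER_CUBIC),'s9.png')
E
```

```text
t 13.95 tcp [0.4676 0.1431 0.1076] F [-0.06  0.12  0.04] M [-0.03 -0.02 -0.05] vel 0.002
need cm [-0.01 -0.16 -1.56] turn [ 0.12  0.1  -0.05]
[313.18981822 277.15535116]
```

View pics/s9.png

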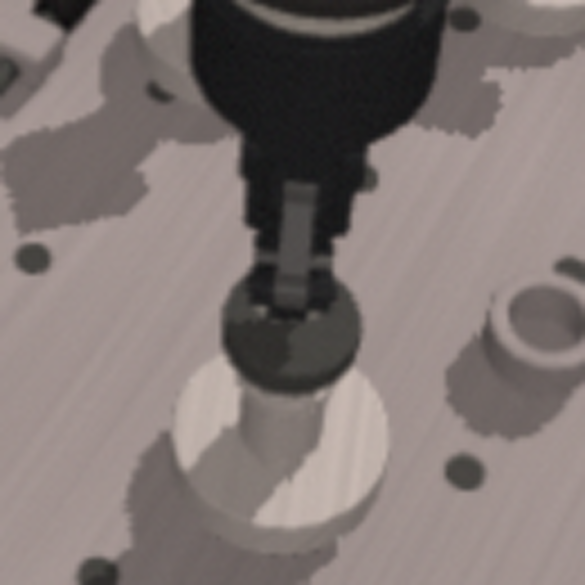

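Emit:
send_rows(motion="0 -0.1 -0.25 0 0 0 1;0 -0.05 -0.25 0 0 0 1;0 0 -0.15 0 0 0 1;0 0 0 0 0 0 1")

```text
t: 14.33
eef_pos: [0.4681, 0.1412, 0.1009]
tool_rot: [0.001, 0.979, 0.206, 0.001]
contact_force: [-0.8, -0.3, -0.4]
gripper_width: 0.002
```

Emit:
send_rows(motion="0 0 -0.12 0 0 0 1;0 0 -0.12 0 0 0 1;0 0 -0.12 0 0 0 1;0 0 -0.12 0 0 0 1")

```text
t: 14.67
eef_pos: [0.4683, 0.1411, 0.0965]
tool_rot: [0.001, 0.979, 0.205, 0.001]
contact_force: [-1.3, -0.6, 6.0]
gripper_width: -0.004
```

```bash
python3 - <<'E'
from h import *
go([.4675,.1415,.092])
E
```

```text
t 14.67 tcp [0.4683 0.1411 0.0965] F [-1.33 -0.59  5.99] M [-0.14  0.41  0.01] vel 0.023
need cm [-0.08  0.04 -0.45] turn [0.13 0.17 0.02]
```

Emit:
send_rows(motion="0 0 -0.12 0 0 0 1;0 0 -0.12 0 0 0 1;0 0 -0.12 0 0 0 1;0 0 0 0 0 0 1")

```text
t: 15.0
eef_pos: [0.4683, 0.1411, 0.094]
tool_rot: [0.002, 0.979, 0.205, 0.001]
contact_force: [0.8, 0.6, -0.2]
gripper_width: 0.003
```

```bash
python3 - <<'E'
from h import *
go([.4675,.1415,.092])
E
```

```text
t 15.0 tcp [0.4683 0.1411 0.094 ] F [ 0.8   0.62 -0.16] M [0.01 0.03 0.02] vel 0.003
need cm [-0.08  0.04 -0.2 ] turn [0.18 0.19 0.02]
```

Emit:
send_rows(motion="0 0 -0.12 0 0 0 1;0 0 -0.12 0 0 0 1;0 0 0 0 0 0 1")

```text
t: 15.25
eef_pos: [0.4684, 0.1412, 0.0921]
tool_rot: [0.002, 0.979, 0.205, 0.001]
contact_force: [-0.8, 0.1, 0.9]
gripper_width: -0.001
```

```bash
python3 - <<'E'
from h import *
go([.4675,.1415,.092])
E
```

```text
t 15.25 tcp [0.4684 0.1412 0.0921] F [-0.75  0.14  0.94] M [ 0.06  0.05 -0.06] vel 0.003
need cm [-0.09  0.03 -0.01] turn [0.2  0.21 0.02]
```

Emit:
send_rows(motion="0 0 1 0 0 0 1;0 0 2 0 0 0 1;0 0 3 0 0 0 1;0 0 3 0 0 0 1;0 0 3 0 0 0 1;0 0 2 0 0 0 1;0 0 0 0 0 0 1;0 0 0 0 0 0 1")

```text
t: 15.92
eef_pos: [0.4658, 0.1413, 0.241]
tool_rot: [0.001, 0.979, 0.206, 0.001]
contact_force: [0.6, 0.7, -0.1]
gripper_width: 0.005
```

```bash
python3 - <<'E'
from h import *
go([.466,.142,.19])
ld=lambda n:cv2.cvtColor(cv2.imread('pics/'+n),cv2.COLOR_BGR2RGB)
a=ld('side0.png')
b=read_camera('side'); save(b,'side5.png')
for n,bx in [('barhead',(355,163,397,184)),('sqhead',(284,173,320,202)),('rdhead',(297,266,333,300)),('barfoot',(350,192,392,216)),('sqfoot',(278,208,325,240)),('rdfoot',(287,302,338,332)),('tube',(192,260,230,312)),('clamp',(188,190,285,262)),('angle',(305,135,342,175)),('collar',(357,268,385,298))]: print(n,dshift(a,b,bx))
for X in ([.484,-.1535],[.591,-.038],[.468,.141]): print((proj('side',X+[.092])-proj('side',X+[.1]))[1].round(2),'px per 8mm')
save(read_camera('top'),'top5.png')
E
```

```text
t 15.92 tcp [0.4658 0.1413 0.241 ] F [ 0.61  0.75 -0.09] M [0.06 0.02 0.02] vel 0.038
need cm [ 0.02  0.07 -5.1 ] turn [ 0.14  0.09 -0.09]
barhead (np.float32(6.623399), np.float64(-0.6000000000000001), np.float64(2.799999999999999))
sqhead (np.float32(27.049242), np.float64(-0.20000000000000018), np.float64(2.499999999999999))
rdhead (np.float32(8.1620035), np.float64(-0.20000000000000018), np.float64(2.2999999999999994))
barfoot (np.float32(4.951043), np.float64(-0.20000000000000018), np.float64(0.19999999999999973))
sqfoot (np.float32(17.883375), np.float64(-0.8), np.float64(0.49999999999999956))
rdfoot (np.float32(14.895554), np.float64(-0.20000000000000018), np.float64(0.2999999999999998))
tube (np.float32(3.0649815), np.float64(-2.220446049250313e-16), np.float64(0.09999999999999964))
clamp (np.float32(5.493057), np.float64(-2.220446049250313e-16), np.float64(-0.1000000000000002))
angle (np.float32(69.58508), np.float64(-0.6000000000000001), np.float64(6.899999999999999))
collar (np.float32(24.146149), np.float64(-0.8), np.float64(6.899999999999999))
2.95 px per 8mm
2.98 px per 8mm
2.83 px per 8mm
```

View pics/side5.png

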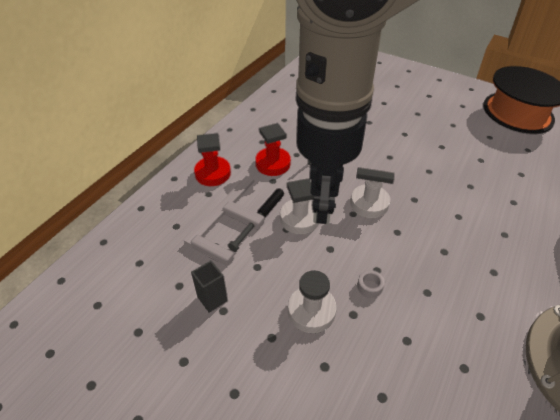

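View pics/top5.png

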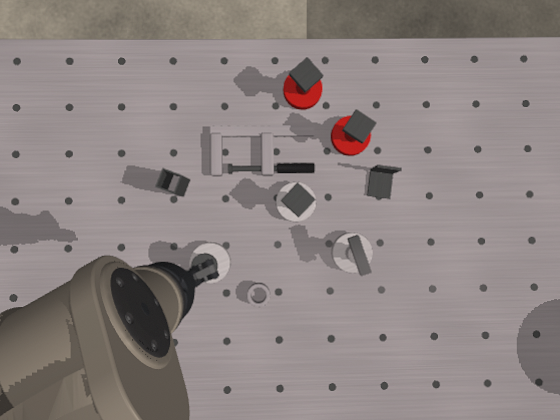

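```bash
python3 -c "
from station import *
print(hand_in())"
```

```text
the job is handed in; nothing more can be done
None
```

I pressed the three heads in the order asked (bar, then square, then round) with the closed fingertips, and handed the job in at about 16 s of the 48 s allowed. The arm was clear at z ≈ 0.24 m, touching nothing.

| Head | Last measured fingertip height (mm, target 92) | Side-camera travel (mm, from a start of 0–2 mm) |
|---|---|---|
| Bar | 92.7, then one more 0.8 mm nudge | about 7.5 |
| Square | 92.4, then one more 0.5 mm nudge | about 6.5 |
| Round | 92.1 | about 6.5 |

- **Depth:** both measurements put each head near half stroke. The side camera resolves only about 1 mm. The nudges on the bar and square were not measured again before I lifted off.
- **Force:** readings during the presses were about 6–6.5 N.
- **Rests and bystanders:** each of the bar and square feet was unmoved (within 0.1 px) in a side-camera check right after its press. The final side-camera comparison showed shifts of up to 0.3 px (bar and round feet) and 0.5 px (square foot). The arm and its shadows were in that view, and the top view showed nothing displaced.
- **Checks that did not work:** the same side-camera comparison gave no usable result for the angle bracket, which was hidden by the arm, or the collar, where the shadow had changed. Both look in place in the top view. The round head was hidden in that view, so only the side camera confirms it.
- **Drift:** the arm drifted sideways by up to 13 mm during the descents. I corrected this before each contact.

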